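Light a coated circuit board at half shutter

ROBOT

A 7-joint arm with a two-finger parallel gripper is mounted at the origin on the work surface. World frame = base frame: x ahead of the robot, y to its left, z up, the work surface at z = 0. Lengths are in m, angles in rad, forces in N, time in s.
With the tool pointing down it reaches from about 0.4 to 0.85 m from the base axis. Payload 4.5 kg.
Tool frame: the origin (TCP) lies between the finger pads; the fingertips stand r.finger_overhang ahead of it and the grasp point (between the pads) lies 8 mm behind it (r.finger_overhang is the distance from the TCP to the fingertips, in m); z points along the fingers, x is the direction in which the jaws open and shut, and the axes are right-handed (so a half turn about z gives the same grasp; the last joint's range is limited). The gripper opens to 88 mm and grips with 3 to 60 N. Pads are 18 mm wide; open, the fingers measure 123 mm over their backs; the gripper's body (75 mm by 187 mm) begins 45 mm behind the grasp point.
Start: joints at [-1.078, 0.689, -0.195, 1.565, 0.157, 0.902, -0.215], TCP at [0.277, 0.56, 0.25] pointing down, gripper open.
Joint ranges: [-3.01, 3.01], [-0.46, 2.08], [-1.47, 1.51], [0.13, 2.56], [-1, 4.14], [0.04, 2.09], [-2.66, 2.66]. Speed limits (rad/s): [2.57, 2.57, 3.14, 3.14, 3.14, 3.14, 3.14].

INTERFACE

Orientations are given as a unit quaternion [x, y, z, w].
In Python, from plant import r gives the robot as it stands.
- The arm moves only by the tool move_arm, never from a script. Its argument "targets" is a list that holds one entry, the list of rows, each a list of 7 numbers: the turn, a rotation vector about the world's x, y, z in rad, then the shift along the world's x, y, z in m, then the opening, from 0 (shut) to 1 (fully open). A call has 1 to 5 rows; each row shifts and turns the pose as measured when the row begins; what a row does not reach is not made up. A row lasts 1/10 s, in which the tool goes at most 50 mm and 8.59 degrees, less where a joint would pass 70% of its speed; a pose out of reach is approached as far as the arm can. A call with a gripper value outside its range is refused whole. The fingers move at their own pace and stop on an object; "force" is the grip in N (left out, the last holds). Time passes only in rows, so rows that do not move let the fingers close. It gives the time, the measured TCP pose, the force and the opening at its end, in the units of the state.
- r.get_state(): the state, without advancing time (a new reading comes with each control period).
- r.snapshot(name): name is "scene" or "top"; returns a dict with "frame" (400x640x3 uint8, red, green, blue), "K" (3x3 intrinsics, pixels), "T" (4x4, takes a point from camera to world coordinates). Camera axes: x right, y up, looking along -z (the intrinsics and any distortion apply to the point x, -y, -z); pixel columns grow to the right and rows downward; lengths in m; the calibration is good to about 2 mm. A picture is of the moment at which its call begins. There is no depth.
- r.finish_job(): hands the job in, once; it reports no verdict.
Trained networks look in a picture, given as the dict that the camera call returned (one of the last four; its "shot" number tells which), for a name from the list of things; names that differ only in an ending like _2 or _b are one class to them, and where a whole thing is asked for, a point or a joint stands for the part that bears it (a point fixed in the world has none). Each returns a list of dicts, best first, with "score" (0 to 1); they miss things now and then, are a little off and sometimes report something else, mostly with a low value. They report only what shows in the picture. A call takes as long as a camera call. They do not tell look-alikes from the thing itself.
- r.find_in(picture, query): "centre" ([row, column] in pixels, amid what is visible of it).
The state is a dict: "clock": time; "q": joint angles; "qd": joint speeds; "joint_torque": joint torques, N m; "tool_pos": TCP position; "eef_rot": TCP orientation; "contact_force": force on the tool from outside, world axes, zero at the start; "moment": the same for the moment, N m; "opening": opening from 0.0 (shut) to 1.0 (fully open).
Only numpy, scipy, OpenCV 4.12 (cv2) and the standard library are available. Lean on these libraries where they do the work, as an engineer would, in place of code of your own. Each camera call takes 0.05 s, during which the arm holds its last target. There are 200 camera calls.

TASK

Check a freshly coated board under the ultraviolet lamp: take the circuit board with the finned heat sink and set it down, not dropped, flat on the sloped plate of the tilting stage, component side up, centred, one long edge resting along the ledge. Then slide the lamp's spring-closed shutter to half open, never pulling it wide open, and finish with the hand still holding it there against the spring. Leave the other boards and everything else on the bench where they are.

Things in the scene. Friction and masses are not known exactly. Their poses are not given: they have to be found in the camera images.
- board_mid (a point): Centre of the finned aluminium heat sink, 40 (x) x 24 (y) x 34 mm high, mid-board on the loose green coated board, 100 (x) x 64 (y) x 2.4 mm, about 90 g. The point is 19.4 mm above the board's underside; z is out of the component side. Beside the sink's long sides parts are under 2 mm high, near the short ends up to 14 mm. Lies flat on the bench, its place among the three boards varies.
- seat: Sloped plate of the fixed tilting stage, 25 deg. Origin on its upper face, 76 mm above the bench, where the underside's middle of a properly seated board comes. x level along the plate (130 mm, 65 each side), y down the slope towards the lamp, z its outward normal. Ledge: inner face at y = +32 mm, 4 mm thick, 7 mm high. Plate's upper edge at y = -40 mm. Knobs below it reach 87 mm out in x.
- shutter (a joint): Opening of the lamp's sliding shutter in m: 0 shut, 0.030 half open, 0.060 fully open. It opens along the lamp's own -x. The spring pushes it shut with 4 N when shut, 10 N at half, 16 N fully open; let go, it shuts.
- shutter_grip (a point): Centre of the shutter's upright black grip, 12 mm (lamp x, the sliding direction) x 26 mm (lamp y) x 36 mm high, 136 mm above the bench; moves with the shutter. Axes are the lamp's. It stands above the lamp's top (112 mm high), just in front of the lamp's face, and is free on both sides in x.
- lamp: White ultraviolet inspection lamp, fixed on the bench: 180 mm (x) by 120 mm (y) by 112 mm high. Origin at the middle of its underside. Its front, with the 60 mm wide dark violet window that the shutter covers, faces its own -y, where the tilting stage stands. z up.
- lamp_halfmark (a point): The long middle line of the five-line scale on the lamp's top: the small steel pointer on the grip stands at this line when the shutter is half open. The five lines are 15 mm apart, from shut to fully open.
- board_caps: Bystander: loose green board 96 x 62 mm with three round capacitors 22 mm high; origin under its middle.
- board_logic: Bystander: loose green board 98 x 60 mm with flat chips and a 60 mm pin header; origin under its middle.
- solvent: Bystander: whitish bottle, 52 mm across, 115 mm high, upright; origin under its middle.
- spool: Bystander: solder wire spool, 56 mm across, 40 mm high, standing on its flange; origin under its middle.
- brush: Bystander: brush 150 mm long with a wooden handle, lying on the bench along its own x.
- driver: Bystander: screwdriver 160 mm long with a black handle, lying on the bench along its own x.
- jar: Bystander: amber jar with a steel lid, 56 mm across, 55 mm high; origin under its middle.
Mind the look-alikes: they are no part of the job. What is shaped like the part that bears board_mid but purple or red is not meant.

How it is judged:
On the way, in this order (a step that is already met when the one before it is completed fails the run):
1. the board lies flat on the sloped plate against the ledge, let go (x of board_mid in the frame of seat between -0.015 and 0.015 m and y of board_mid in the frame of seat between -0.005 and 0.003 m and z of board_mid in the frame of seat between 0.0164 and 0.0224 m and angle between the z axis of board_mid and the z axis of seat, either way round below 0.08 rad and angle between board_mid's own z axis and vertical below 0.8 rad and angle between the x axis of board_mid and the x axis of seat, either way round below 0.12 rad and contact force between board and seat above 0.2 N and contact force between board and the arm below 0.05 N and contact force between board and the fingers below 0.05 N and linear speed of board below 0.02 m/s), for 0.2 s.
2. the shutter is held half open by the robot (value of joint shutter between 0.025 and 0.035 m and velocity of joint shutter between -0.01 and 0.01 m/s and (contact force between shutter and the fingers above 3 N or contact force between shutter and the arm above 3 N)), for 0.3 s.
At the end, for the whole second after the job is handed in: Board component side up, flat on the sloped plate (0.08 rad, 3 mm), within 15 mm of its middle along the ledge, long edge within 5 mm of the ledge and parallel (0.12 rad), let go and at rest; the robot holds the shutter at rest against its spring, 30 mm open within 5 mm (all of step 1 and all of step 2); the arm keeps its last pose, push and grip.
It fails at once if the shutter is pulled wide open (over 52 of 60 mm) (value of joint shutter above 0.052 m).
It fails at once if the coated board is dropped or thrown (over 0.5 m/s out of the gripper) (contact force between board and the fingers below 0.02 N and linear speed of board above 0.5 m/s).
It fails at once if another board is shifted by more than 25 mm (distance of any of board_caps, board_logic from where it was at the start of the episode above 0.025 m).
It fails at once if the bottle, spool, brush, screwdriver or jar is shifted by more than 25 mm (distance of any of solvent, spool, brush, driver, jar from where it was at the start of the episode above 0.025 m).
It also fails if it takes over 48 s, if anything falls off the work surface, if the arm or the gripper's body presses on something with over 40 N, if the wrist force passes 120 N, or if a joint passes its speed limit or range.

## Working session

There is one attempt and no reset: what is moved stays moved. The work goes in short steps, Python scripts to look and compute and a tool call to move; the robot and the scene stay as the last step left them, time stands still between calls to the robot, and variables do not carry over. Pictures are saved under pics/ and viewed, about 8 in all and at most 12, crops included, and the job is handed in when it is done.

Besides the shell and the picture viewer there is one more tool, called after ">>>" by a JSON object that holds its "op" and its "data", one argument or row to a line. move_arm: Moves the arm, as the interface text tells. Its arguments: {"type":"object","properties":{"targets":{"type":"array","items":{"type":"array","items":{"type":"array","items":{"type":"number"}}}},"force":{"type":"number"}},"required":["targets"]}

```bash
mkdir -p pics; ls; python3 - <<'E'
from plant import r
import cv2,numpy as np
print(r.finger_overhang, {k:np.round(v,3).tolist() if not isinstance(v,dict) else v for k,v in r.get_state().items()})
for n in("scene","top"):
    p=r.snapshot(n); cv2.imwrite(f"pics/{n}0.png",p["frame"][...,::-1]); print(n,p["K"].tolist(),np.round(p["T"],4).tolist(),[k for k in p])
    for q in["board_mid","seat","shutter_grip","lamp","lamp_halfmark","board_caps","board_logic","solvent","spool","jar","brush","driver"]:
        try: print(q,[(np.round(d["centre"]).tolist(),round(d["score"],2)) for d in r.find_in(p,q)][:4])
        except Exception as e: print(q,e)
E
```

```text
pics
0.011 {'clock': 0.0, 'q': [-1.078, 0.69, -0.195, 1.566, 0.157, 0.902, -0.215], 'qd': [0.001, -0.0, 0.001, 0.0, 0.001, 0.0, -0.002], 'joint_torque': [0.0, -52.757, -1.267, -15.343, -0.053, 0.007, 0.0], 'tool_pos': [0.277, 0.56, 0.249], 'eef_rot': [0.849, 0.528, -0.001, 0.001], 'contact_force': [-0.29, 0.477, 0.274], 'moment': [0.013, -0.011, 0.014], 'opening': 0.998}
scene [[414.0426890124765, 0.0, 323.2841453650147], [0.0, 414.0426890124765, 191.8455481791674], [0.0, 0.0, 1.0]] [[-0.0432, -0.6667, 0.7441, 1.3216], [0.999, -0.0235, 0.0369, 0.0039], [-0.0072, 0.7449, 0.6671, 0.7907], [0.0, 0.0, 0.0, 1.0]] ['frame', 'K', 'T', 'shot']
board_mid [([233.0, 270.0], 0.97), ([214.0, 168.0], 0.58), ([159.0, 276.0], 0.57), ([174.0, 208.0], 0.56)]
seat [([197.0, 355.0], 0.81)]
shutter_grip [([204.0, 429.0], 0.58)]
lamp [([209.0, 453.0], 0.63)]
lamp_halfmark [([208.0, 452.0], 0.79), ([260.0, 347.0], 0.18)]
board_caps [([196.0, 269.0], 0.57)]
board_logic [([207.0, 218.0], 0.8), ([207.0, 453.0], 0.48), ([197.0, 356.0], 0.46)]
solvent [([254.0, 472.0], 0.94)]
spool []
jar [([254.0, 181.0], 0.85
[... 223 characters left out ...]
0.1657, 0.3417], [-0.9996, 0.024, -0.016, -0.0488], [-0.0118, 0.1661, 0.986, 1.3301], [0.0, 0.0, 0.0, 1.0]] ['frame', 'K', 'T', 'shot']
board_mid [([182.0, 370.0], 0.87), ([302.0, 379.0], 0.83), ([270.0, 448.0], 0.8), ([203.0, 468.0], 0.73)]
seat [([206.0, 288.0], 0.67), ([132.0, 386.0], 0.65), ([256.0, 195.0], 0.33)]
shutter_grip [([182.0, 220.0], 0.58)]
lamp [([194.0, 194.0], 0.96)]
lamp_halfmark [([196.0, 196.0], 0.82)]
board_caps [([234.0, 374.0], 0.97), ([151.0, 443.0], 0.4)]
board_logic [([219.0, 419.0], 0.6)]
solvent [([146.0, 195.0], 0.71)]
spool [([257.0, 195.0], 0.97)]
jar [([150.0, 442.0], 0.77)]
brush [([151.0, 299.0], 0.7)]
driver [([136.0, 390.0], 0.58), ([179.0, 217.0], 0.44)]
```

```bash
python3 - <<'E'
import cv2
t=cv2.imread("pics/top0.png")[110:330,150:500]; cv2.imwrite("pics/top0b.png",cv2.resize(t,None,fx=2.2,fy=2.2,interpolation=cv2.INTER_CUBIC))
t=cv2.imread("pics/scene0.png")[110:310,140:500]; cv2.imwrite("pics/scene0b.png",cv2.resize(t,None,fx=2.2,fy=2.2,interpolation=cv2.INTER_CUBIC))
E
```

```text
(no output)
```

View pics/top0b.png

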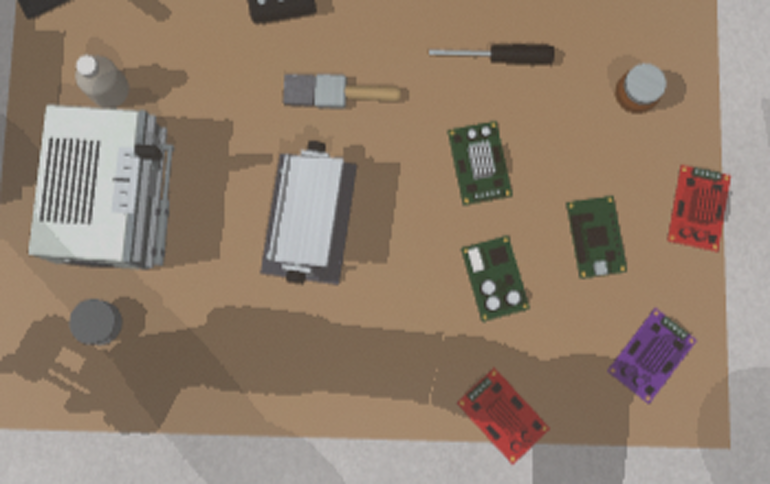

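View pics/scene0b.png

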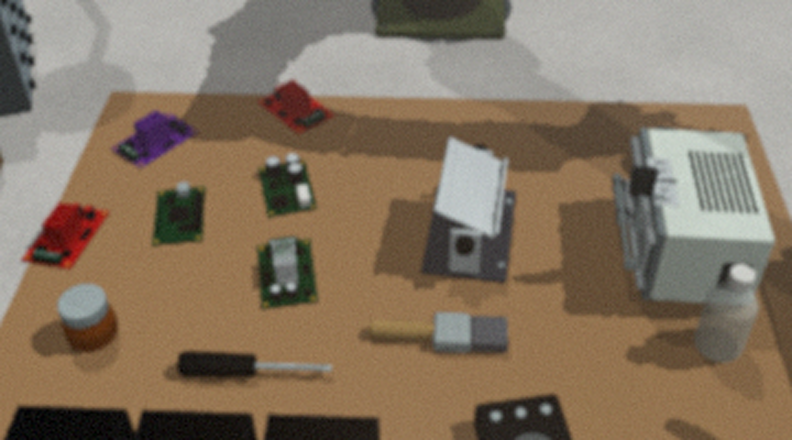

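Candidates in the top picture: green boards at (182,370) with fins, (234,374) with capacitors and (219,419) with flat chips, red look-alikes at (203,468) and (302,379), and a purple one at (270,448). I choose (182,370), which is green with the finned sink. I'll check it close up, along with the stage and lamp.

```bash
python3 - <<'E'
import cv2,numpy as np
t=cv2.imread("pics/top0.png")
def crop(r0,r1,c0,c1,f): return cv2.resize(t[r0:r1,c0:c1],None,fx=f,fy=f,interpolation=cv2.INTER_CUBIC)
a=crop(150,240,160,320,5)
cv2.imwrite("pics/c1.png",a)
cv2.imwrite("pics/c2.png",crop(155,215,340,395,8))
E
```

```text
(no output)
```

View pics/c1.png

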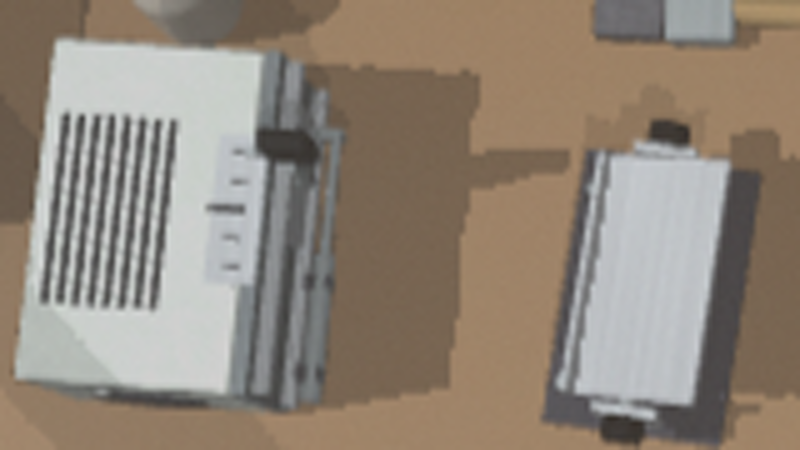

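View pics/c2.png

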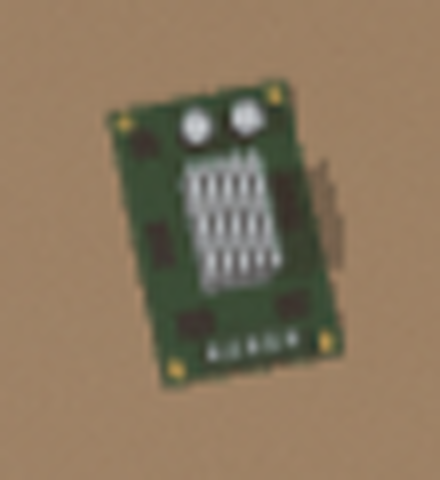

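c2 confirms the choice: green board, finned sink at crop (235,220), two round parts near one short end. c1 shows the stage plate with its upper edge from (729,160) to (694,405), the ledge at (600,152) to (560,390), and the lamp top with the grip at about (287,145), at the shut line.

```bash
cat > h.py <<'E'
import numpy as np,cv2
from scipy.optimize import least_squares
def proj(p,P):
    P=np.atleast_2d(P); c=(P-p["T"][:3,3])@p["T"][:3,:3]; c=c*[1,-1,-1]
    u=c@p["K"].T; return u[:,:2]/u[:,2:]
def unproj(p,uv,z):
    d=np.linalg.inv(p["K"])@[uv[0],uv[1],1]; d=p["T"][:3,:3]@(d*[1,-1,-1]); o=p["T"][:3,3]
    return o+d*(z-o[2])/d[2]
E
python3 - <<'E'
from plant import r
from h import *
p=r.snapshot("top"); s=r.snapshot("scene")
c2=lambda a:np.array(a)/8+[340-.5,155-.5]
c1=lambda a:np.array(a)/5+[160-.5,150-.5]
B=[unproj(p,c2(a),.0024) for a in[(108,115),(285,80),(343,355),(165,387)]]
m=np.mean(B,0);ax=(B[0]+B[1]-B[2]-B[3]);print("board",m[:2],np.degrees(np.arctan2(ax[1],ax[0])),[np.linalg.norm(B[i]-B[i-1]) for i in range(4)])
# mask-based
def mask(p,c,R):
    hsv=cv2.cvtColor(p["frame"],cv2.COLOR_RGB2HSV); m=cv2.inRange(hsv,(35,60,20),(90,255,255)); return m
mk=mask(p,0,0); n,l,st,ce=cv2.connectedComponentsWithStats(mk)
for i in range(1,n):
    if st[i,4]>150:print("green",ce[i].round(1),st[i,4],unproj(p,ce[i],.0024)[:2].round(4))
print("sink top",unproj(p,c2((232,222)),.0364)[:2])
# stage
E1,E2=[unproj(p,c1(a),.0929) for a in[(729,160),(694,405)]]
L1,L2=[unproj(p,c1(a),.0671) for a in[(600,152),(560,390)]]
c,sn=np.cos(np.radians(25)),np.sin(np.radians(25))
for n,a,b,y in(("up",E1,E2,-.04*c),("led",L1,L2,.036*c+.007*sn)):
    x=(a-b)/np.linalg.norm(a-b); yy=np.array([-x[1],x[0],0]); print(n,np.linalg.norm(a-b),np.degrees(np.arctan2(x[1],x[0])),((a+b)/2-yy*y)[:2])
# lamp
T=[unproj(p,c1(a),.112)[:2] for a in[(57,38),(268,52),(228,392),(17,378)]]
print("lamp",np.round(T,4).tolist(),np.mean(T,0)); 
S=[unproj(p,c1(a),.112)[:2] for a in[(238,152),(238,181),(228,209),(231,237),(231,267)]];print(np.round(S,4).tolist())
G=unproj(p,c1((258,145)),.154),unproj(p,c1((318,150)),.118);print("grip edges",G)
for d in r.find_in(p,"shutter_grip")[:2]:print("grip net",d["score"],unproj(p,d["centre"][::-1],.136))
def tri(a,b):
    A=[];Y=[]
    for q,uv in((p,a),(s,b)):
        d=np.linalg.inv(q["K"])@[uv[0],uv[1],1]; d=q["T"][:3,:3]@(d*[1,-1,-1]);d/=np.linalg.norm(d);M=np.eye(3)-np.outer(d,d);A.append(M);Y.append(M@q["T"][:3,3])
    return np.linalg.solve(sum(A),sum(Y))
sc=lambda a:np.array(a)/2.2+[140-.5,110-.5]
print("tri grip",tri(c1((287,145)),sc((643,181))))
# predicted seat corners in scene
E
```

```text
board [ 0.60686849 -0.16952673] 12.179061124996876 [np.float64(0.09894316181060074), np.float64(0.0638589085317842), np.float64(0.10015173458368573), np.float64(0.06321057970518072)]
green [ 67.  122.8] 472 [0.7653 0.6997]
green [367.1 184.5] 352 [ 0.6044 -0.1682]
green [422.1 215.1] 414 [ 0.5217 -0.3212]
green [375.2 235.9] 410 [ 0.4607 -0.1915]
sink top [ 0.60411119 -0.16875139]
up 0.1299536319222901 -6.250942571526089 [0.53004038 0.0450717 ]
led 0.1294485974241447 -7.140164841747045 [0.52994237 0.04503031]
lamp [[0.6434, 0.3543], [0.6385, 0.2433], [0.4603, 0.2527], [0.4647, 0.3611]] [0.55172858 0.30284492]
[[0.585, 0.2556], [0.5697, 0.2546], [0.5549, 0.2588], [0.5403, 0.2563], [0.5247, 0.2553]]
grip edges (array([0.58038315, 0.23528879, 0.154     ]), array([0.5858042 , 0.21283483, 0.118     ]))
grip net 0.6 [0.57196535 0.21419867 0.136     ]
tri grip [0.58397078 0.22394695 0.13773714]
```

>>> {"op": "move_arm", "data": {
  "targets": [
    [[0,0,0.034,0.0165,-0.0365,0,0.5],[0,0,0.034,0.0165,-0.0365,0,0.5],[0,0,0.034,0.0165,-0.0365,0,0.5],[0,0,0.034,0.0165,-0.0365,0,0.5],[0,0,0.034,0.0165,-0.0365,0,0.5]]
  ],
  "force": 15
}}

```text
clock: 1.95
tool_pos: [0.3561, 0.3793, 0.2498]
eef_rot: [0.796, 0.606, 0.001, -0.004]
contact_force: [0.7, -0.5, -0.7]
opening: 0.572
```

>>> {"op": "move_arm", "data": {
  "targets": [
    [[0,0,0.034,0.0165,-0.0365,0,0.5],[0,0,0.034,0.0165,-0.0365,0,0.5],[0,0,0.034,0.0165,-0.0365,0,0.5],[0,0,0.034,0.0165,-0.0365,0,0.5],[0,0,0.034,0.0165,-0.0365,0,0.5]]
  ]
}}

```text
clock: 2.45
tool_pos: [0.4419, 0.1895, 0.2509]
eef_rot: [0.739, 0.674, 0.003, -0.003]
contact_force: [1.4, 0.1, -0.1]
opening: 0.5
```

>>> {"op": "move_arm", "data": {
  "targets": [
    [[0,0,0.034,0.0165,-0.0365,0,0.5],[0,0,0.034,0.0165,-0.0365,0,0.5],[0,0,0.034,0.0165,-0.0365,0,0.5],[0,0,0.034,0.0165,-0.0365,0,0.5],[0,0,0.034,0.0165,-0.0365,0,0.5]]
  ]
}}

```text
clock: 2.95
tool_pos: [0.5278, -0.0012, 0.2521]
eef_rot: [0.676, 0.737, 0.004, -0.003]
contact_force: [1.3, 0.0, -0.5]
opening: 0.502
```

>>> {"op": "move_arm", "data": {
  "targets": [
    [[0,0,0.025,0.0155,-0.0335,-0.01,0.5],[0,0,0.025,0.0155,-0.0335,-0.015,0.5],[0,0,0.025,0.0155,-0.0335,-0.025,0.5],[0,0,0.025,0.0155,-0.0335,-0.035,0.5],[0,0,0.025,0.0155,-0.0335,-0.035,0.5]]
  ]
}}

```text
clock: 3.45
tool_pos: [0.6112, -0.1753, 0.1372]
eef_rot: [0.628, 0.778, 0.008, 0.003]
contact_force: [0.5, 0.6, 0.3]
opening: 0.498
```

```bash
cat > look.py <<'E'
import sys
from plant import r
from h import *
def st(): 
    s=r.get_state(); from scipy.spatial.transform import Rotation as R
    return np.array(s["tool_pos"]),R.from_quat(s["eef_rot"]),s
E
python3 - <<'E'
from look import *
t,R,s=st(); print(t,R.as_matrix().round(3).tolist())
f=[]
for n in("top","scene"):
    p=r.snapshot(n); u=proj(p,[.605,-.169,.03])[0].astype(int); print(u)
    c=p["frame"][max(0,u[1]-30):u[1]+30,u[0]-33:u[0]+33,::-1]; f.append(cv2.resize(c,(396,360),interpolation=cv2.INTER_CUBIC))
cv2.imwrite("pics/g1.png",np.hstack(f))
E
```

```text
[ 0.61122386 -0.17529002  0.13717363] [[-0.21, 0.978, 0.015], [0.978, 0.21, 0.008], [0.004, 0.016, -1.0]]
[368 182]
[269 225]
```

View pics/g1.png

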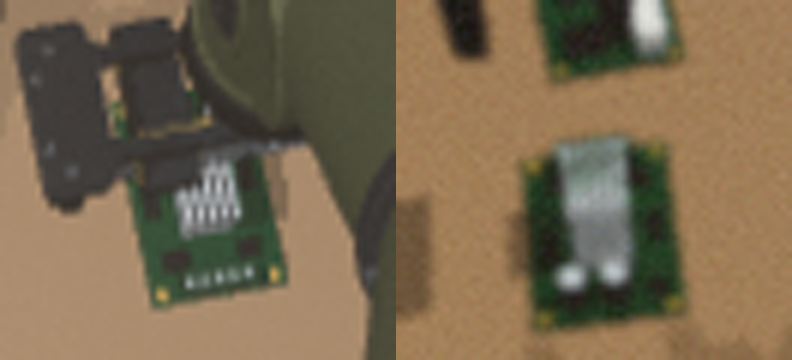

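The top view shows the hand over the fins, and the scene view shows the whole sink clear below it.

>>> {"op": "move_arm", "data": {
  "targets": [
    [[-0.008,0.015,0,-0.006,0.006,-0.01,0.5],[0,0,0,0,0,-0.03,0.5],[0,0,0,0,0,-0.03,0.5],[0,0,0,0,0,-0.02,0.5],[0,0,0,0,0,0,0.5]]
  ]
}}

```text
clock: 4.05
tool_pos: [0.6016, -0.1669, 0.0416]
eef_rot: [0.63, 0.776, -0.003, -0.003]
contact_force: [-0.5, 0.0, 0.7]
opening: 0.501
```

>>> {"op": "move_arm", "data": {
  "targets": [
    [[0,0,0,0.0025,-0.002,-0.01,0.5],[0,0,0,0,0,-0.01,0.5],[0,0,0,0,0,0,0.5]]
  ]
}}

```text
clock: 4.35
tool_pos: [0.606, -0.1657, 0.0235]
eef_rot: [0.629, 0.778, -0.001, -0.002]
contact_force: [-0.7, -0.3, -0.0]
opening: 0.5
```

>>> {"op": "move_arm", "data": {
  "targets": [
    [[0,0,0,0,-0.003,-0.003,0.5],[0,0,0,0,0,0,0.1],[0,0,0,0,0,0,0.1],[0,0,0,0,0,0,0.1],[0,0,0,0,0,0,0.1]]
  ],
  "force": 25
}}

```text
clock: 4.85
tool_pos: [0.6073, -0.1698, 0.0223]
eef_rot: [0.629, 0.777, -0.001, -0.0]
contact_force: [0.0, 0.6, -0.2]
opening: 0.266
```

>>> {"op": "move_arm", "data": {
  "targets": [
    [[0,0,0,0,0,0.01,0.1],[0,0,0,0,0,0.03,0.1],[0,0,0,0,0,0.04,0.1],[0,0,0,0,0,0.04,0.1],[0,0,0,0,0,0.04,0.1]]
  ]
}}

```text
clock: 5.35
tool_pos: [0.6017, -0.1688, 0.1837]
eef_rot: [0.629, 0.778, -0.004, -0.006]
contact_force: [0.7, -0.4, -0.9]
opening: 0.269
```

```bash
cat > seat.py <<'E'
from look import *
from scipy.spatial.transform import Rotation as Ro
a=np.radians(-6.7);b=np.radians(25)
X=np.array([np.cos(a),np.sin(a),0]);H=np.array([-np.sin(a),np.cos(a),0])
Y=np.cos(b)*H-np.sin(b)*np.array([0,0,1]);N=np.cross(X,Y);S=np.array([.530,.045,.076]); RT=Ro.from_matrix(np.c_[Y,X,-N])
def delta(h):
    t,R,s=st(); d=S+N*(.0223+h)-t; w=(RT*R.inv()).as_rotvec()
    M=np.c_[X,Y,N]; print("seat-frame TCP",((t-S)@M).round(4),"dpos",d.round(4),"rotvec",w.round(3),np.degrees(np.linalg.norm(w)).round(1),"f",np.round(s["contact_force"],1),"q",np.round(s["q"],2))
E
python3 - <<'E'
from seat import *
delta(.1); print(X,Y,N)
f=[]
for n in("top","scene"):
    p=r.snapshot(n); u=proj(p,[.602,-.169,.18])[0].astype(int)
    f.append(cv2.resize(p["frame"][max(0,u[1]-36):u[1]+36,u[0]-40:u[0]+40,::-1],(400,360),interpolation=cv2.INTER_CUBIC))
cv2.imwrite("pics/g2.png",np.hstack(f))
E
```

```text
seat-frame TCP [ 0.0961 -0.2303  0.0114] dpos [-0.0657  0.2651  0.0032] rotvec [-0.442 -0.034 -0.32 ] 31.3 f [ 0.7 -0.4 -0.9] q [ 0.44  0.8  -0.45  1.61  0.43  0.85  1.6 ]
[ 0.99317065 -0.11667074  0.        ] [ 0.1057396   0.90011829 -0.42261826] [0.04930718 0.41973205 0.90630779]
```

View pics/g2.png

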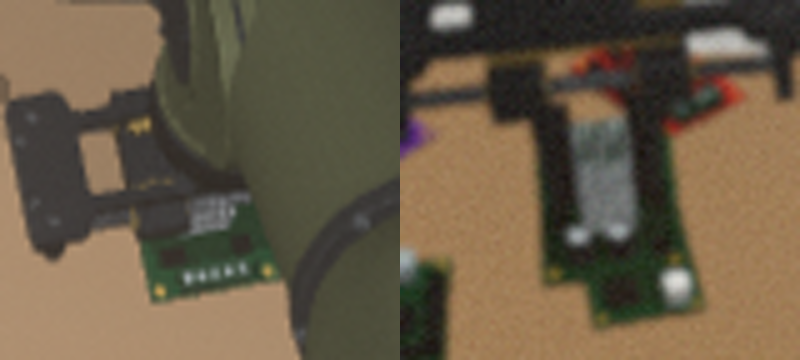

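The board hangs level in the fingers, held by the sink.

>>> {"op": "move_arm", "data": {
  "targets": [
    [[-0.055,-0.004,-0.04,-0.008,0.025,0.005,0.1],[-0.055,-0.004,-0.04,-0.008,0.033,0,0.1],[-0.055,-0.004,-0.04,-0.008,0.033,0,0.1],[-0.055,-0.004,-0.04,-0.008,0.033,0,0.1],[-0.055,-0.004,-0.04,-0.008,0.033,0,0.1]]
  ]
}}

```text
clock: 5.95
tool_pos: [0.5639, -0.0202, 0.1958]
eef_rot: [0.707, 0.693, -0.103, 0.101]
contact_force: [0.2, 0.2, -1.0]
opening: 0.27
```

>>> {"op": "move_arm", "data": {
  "targets": [
    [[-0.055,-0.004,-0.04,-0.008,0.033,0,0.1],[-0.055,-0.004,-0.04,-0.008,0.033,0,0.1],[-0.055,-0.004,-0.04,-0.008,0.025,0,0.1],[0,0,0,0,0,0,0.1]]
  ]
}}

```text
clock: 6.35
tool_pos: [0.5362, 0.0851, 0.1947]
eef_rot: [0.734, 0.641, -0.161, 0.157]
contact_force: [-0.3, 1.0, -1.2]
opening: 0.267
```

```bash
python3 -c "
from seat import *
delta(.04)"
```

```text
seat-frame TCP [ 0.0015 -0.0134  0.1247] dpos [-0.0031 -0.0139 -0.0622] rotvec [0.02  0.022 0.013] 1.9 f [-0.3  1.  -1.2] q [-0.43  0.76 -0.07  1.76  0.53  0.96  0.58]
```

>>> {"op": "move_arm", "data": {
  "targets": [
    [[0.01,0.011,0.006,-0.001,-0.005,-0.02,0.1],[0.01,0.011,0.006,-0.001,-0.006,-0.02,0.1],[0,0,0,-0.001,-0.006,-0.02,0.1],[0,0,0,0,0,0,0.1]]
  ]
}}

```text
clock: 6.75
tool_pos: [0.5327, 0.0696, 0.1329]
eef_rot: [0.728, 0.652, -0.16, 0.143]
contact_force: [-0.7, 0.3, -0.2]
opening: 0.273
```

```bash
python3 - <<'E'
from seat import *
delta(.0)
f=[]
for n in("top","scene"):
    p=r.snapshot(n); u=proj(p,[.53,.05,.1])[0].astype(int)
    f.append(cv2.resize(p["frame"][max(0,u[1]-36):u[1]+36,u[0]-40:u[0]+40,::-1],(400,360),interpolation=cv2.INTER_CUBIC))
cv2.imwrite("pics/g3.png",np.hstack(f))
E
```

```text
seat-frame TCP [-0.0002 -0.0016  0.062 ] dpos [-0.0016 -0.0152 -0.0366] rotvec [-0.004 -0.001 -0.006] 0.4 f [-0.7  0.3 -0.2] q [-0.4   0.84 -0.06  1.81  0.57  0.82  0.56]
```

View pics/g3.png

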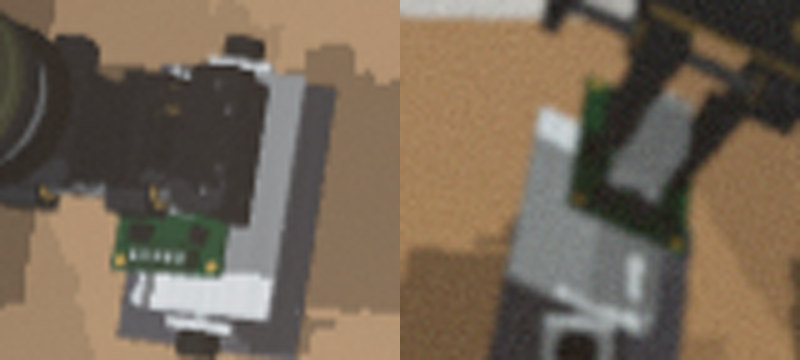

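>>> {"op": "move_arm", "data": {
  "targets": [
    [[0,0,0,-0.001,-0.0075,-0.013,0.1],[0,0,0,-0.001,-0.0075,-0.013,0.1],[0,0,0,0,0,0,0.1]]
  ]
}}

```text
clock: 7.15
tool_pos: [0.535, 0.0569, 0.1116]
eef_rot: [0.729, 0.652, -0.154, 0.144]
contact_force: [0.3, 0.6, -0.3]
opening: 0.271
```

```bash
python3 -c "
from seat import *
delta(.0)"
```

```text
seat-frame TCP [ 0.0036 -0.0038  0.0375] dpos [-0.0039 -0.0025 -0.0154] rotvec [-0.01   0.01  -0.007] 0.9 f [ 0.3  0.6 -0.3] q [-0.39  0.87 -0.04  1.84  0.6   0.75  0.53]
```

>>> {"op": "move_arm", "data": {
  "targets": [
    [[-0.01,0.01,-0.007,-0.004,-0.002,-0.005,0.1],[0,0,0,0,-0.003,-0.005,0.1],[0,0,0,0,0,0,0.1]]
  ]
}}

```text
clock: 7.45
tool_pos: [0.5326, 0.0533, 0.1034]
eef_rot: [0.73, 0.649, -0.16, 0.144]
contact_force: [-0.1, -0.3, -0.8]
opening: 0.271
```

```bash
python3 -c "
from seat import *
delta(.0)"
```

```text
seat-frame TCP [ 0.0016 -0.0039  0.0284] dpos [-0.0015  0.0011 -0.0072] rotvec [-0.002  0.004 -0.   ] 0.2 f [-0.1 -0.3 -0.8] q [-0.39  0.88 -0.03  1.84  0.61  0.74  0.52]
```

>>> {"op": "move_arm", "data": {
  "targets": [
    [[0,0,0,-0.001,-0.001,-0.003,0.1],[0,0,0,0,-0.001,-0.002,0.1],[0,0,0,0,0,0,0.1]]
  ]
}}

```text
clock: 7.75
tool_pos: [0.532, 0.0519, 0.0985]
eef_rot: [0.73, 0.649, -0.159, 0.144]
contact_force: [-0.0, -0.6, -1.2]
opening: 0.271
```

```bash
python3 -c "
from seat import *
delta(.0)"
```

```text
seat-frame TCP [ 0.0012 -0.0031  0.0234] dpos [-0.0009  0.0024 -0.0023] rotvec [-0.003  0.005 -0.001] 0.3 f [-0.  -0.6 -1.2] q [-0.39  0.89 -0.03  1.84  0.62  0.73  0.52]
```

>>> {"op": "move_arm", "data": {
  "targets": [
    [[0,0,0,0,-0.001,-0.002,0.1],[0,0,0,0,0,0,0.1]]
  ]
}}

```text
clock: 7.95
tool_pos: [0.5323, 0.0514, 0.0968]
eef_rot: [0.73, 0.649, -0.158, 0.145]
contact_force: [-1.0, 0.1, 1.2]
opening: 0.271
```

>>> {"op": "move_arm", "data": {
  "targets": [
    [[0,0,0,0,-0.001,-0.002,0.1],[0,0,0,0,0,0,0.1]]
  ]
}}

```text
clock: 8.15
tool_pos: [0.5324, 0.0516, 0.0971]
eef_rot: [0.73, 0.649, -0.158, 0.145]
contact_force: [0.1, -0.2, -0.7]
opening: 0.269
```

```bash
python3 -c "
from seat import *
delta(.0)"
```

```text
seat-frame TCP [ 0.0017 -0.0027  0.022 ] dpos [-0.0013  0.0028 -0.0009] rotvec [-0.003  0.007 -0.002] 0.5 f [ 0.1 -0.2 -0.7] q [-0.39  0.89 -0.03  1.85  0.62  0.72  0.51]
```

>>> {"op": "move_arm", "data": {
  "targets": [
    [[0,0,0,-0.001,0.002,-0.002,0.1],[0,0,0,0,0,0,0.1]]
  ]
}}

```text
clock: 8.35
tool_pos: [0.5322, 0.0527, 0.0961]
eef_rot: [0.73, 0.649, -0.158, 0.146]
contact_force: [-2.2, 1.2, 1.2]
opening: 0.271
```

>>> {"op": "move_arm", "data": {
  "targets": [
    [[0,0,0,0,0.003,-0.002,0.1],[0,0,0,0,0,0,0.1]]
  ]
}}

```text
clock: 8.55
tool_pos: [0.5322, 0.0526, 0.0961]
eef_rot: [0.73, 0.647, -0.16, 0.149]
contact_force: [-0.9, 2.7, 0.4]
opening: 0.273
```

```bash
python3 -c "
from seat import *
delta(.0)"
```

```text
seat-frame TCP [ 0.0013 -0.0014  0.0215] dpos [-0.0011  0.0018  0.0002] rotvec [0.006 0.009 0.001] 0.6 f [-0.9  2.7  0.4] q [-0.4   0.9  -0.02  1.84  0.62  0.73  0.5 ]
```

>>> {"op": "move_arm", "data": {
  "targets": [
    [[0,0,0,0,0,0,0.3],[0,0,0,0,0,0,0.4],[0,0,0,0,0,0,0.45]]
  ]
}}

```text
clock: 8.85
tool_pos: [0.532, 0.0527, 0.0951]
eef_rot: [0.73, 0.648, -0.16, 0.148]
contact_force: [-0.2, 0.0, 0.0]
opening: 0.444
```

```bash
python3 - <<'E'
from seat import *
delta(.0)
p=r.snapshot("scene"); u=proj(p,[.53,.05,.1])[0].astype(int)
cv2.imwrite("pics/g4.png",cv2.resize(p["frame"][u[1]-36:u[1]+36,u[0]-40:u[0]+40,::-1],(640,576),interpolation=cv2.INTER_CUBIC))
E
```

```text
seat-frame TCP [ 0.0011 -0.0009  0.0206] dpos [-0.0009  0.0017  0.0011] rotvec [0.005 0.008 0.001] 0.6 f [-0.2  0.   0. ] q [-0.4   0.9  -0.02  1.85  0.62  0.73  0.5 ]
```

View pics/g4.png

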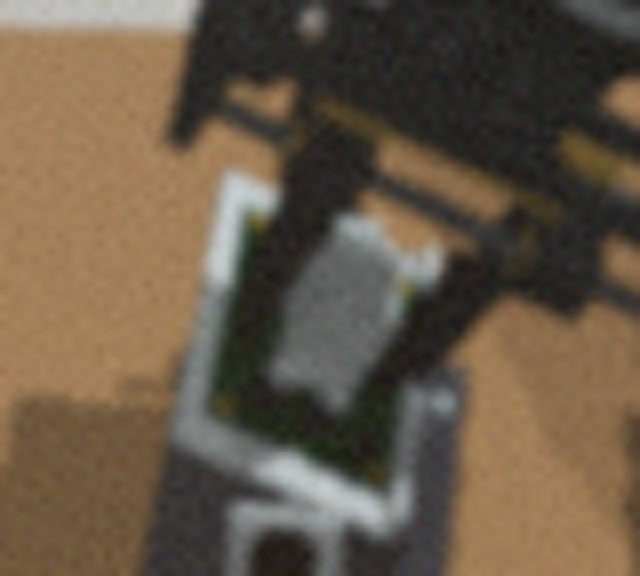

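The board lies flat inside the plate against the ledge. I'll retract along the plate's normal.

>>> {"op": "move_arm", "data": {
  "targets": [
    [[0,0,0,0.0005,0.004,0.009,0.45],[0,0,0,0.001,0.0085,0.018,0.45],[0,0,0,0.001,0.0085,0.018,0.45],[0,0,0,0.001,0.0085,0.018,0.45],[0,0,0,0.001,0.0085,0.018,0.45]]
  ]
}}

```text
clock: 9.4
tool_pos: [0.5344, 0.0909, 0.1783]
eef_rot: [0.73, 0.647, -0.164, 0.147]
contact_force: [0.2, -0.1, -0.4]
opening: 0.449
```

```bash
python3 - <<'E'
from seat import *
delta(.0)
a=np.radians(-2.6)
gx=np.array([np.cos(a),np.sin(a),0]);gy=np.array([-np.sin(a),np.cos(a),0])
t,R,s=st()
for sg in(1,-1):
    G=Ro.from_matrix(np.c_[sg*gx,-sg*gy,[0,0,-1]]); print("grip rot",sg,(G*R.inv()).as_rotvec().round(3))
E
```

```text
seat-frame TCP [-0.001  -0.0014  0.1122] dpos [-0.0033 -0.0366 -0.0821] rotvec [0.008 0.002 0.002] 0.5 f [ 0.2 -0.1 -0.4] q [-0.42  0.78 -0.08  1.76  0.52  0.94  0.58]
grip rot 1 [ 0.317 -0.37  -1.47 ]
grip rot -1 [0.377 0.324 1.615]
```

>>> {"op": "move_arm", "data": {
  "targets": [
    [[0.029,-0.034,-0.134,0,0.003,0.02,0.45],[0.029,-0.034,-0.134,0.005,0.01,0.02,0.45],[0.029,-0.034,-0.134,0.005,0.01,0.02,0.45],[0.029,-0.034,-0.134,0.005,0.015,0.01,0.45],[0.029,-0.034,-0.134,0.005,0.015,0,0.45]]
  ]
}}

```text
clock: 9.9
tool_pos: [0.5544, 0.1497, 0.2564]
eef_rot: [0.926, 0.359, -0.089, 0.082]
contact_force: [-0.1, 0.3, -0.1]
opening: 0.453
```

>>> {"op": "move_arm", "data": {
  "targets": [
    [[0.029,-0.034,-0.134,0.005,0.015,0,0.45],[0.029,-0.034,-0.134,0.005,0.015,0,0.45],[0.029,-0.034,-0.134,0.005,0.015,0,0.45],[0.029,-0.034,-0.134,0.005,0.015,0,0.45],[0.029,-0.034,-0.134,0.005,0.01,0,0.45]]
  ]
}}

```text
clock: 10.4
tool_pos: [0.5806, 0.2247, 0.2606]
eef_rot: [1.0, 0.019, -0.003, 0.006]
contact_force: [-0.2, 0.0, 0.9]
opening: 0.451
```

```bash
cat > gr.py <<'E'
from seat import *
a=np.radians(-2.6)
gx=np.array([np.cos(a),np.sin(a),0]);gy=np.array([-np.sin(a),np.cos(a),0])
def g(tgt):
    t,R,s=st(); G=Ro.from_matrix(np.c_[gx,-gy,[0,0,-1]]); print("tcp",t.round(4),"d",(np.array(tgt)-t).round(4),"rot",(G*R.inv()).as_rotvec().round(3),"f",np.round(s["contact_force"],1),"q",np.round(s["q"],2),s["opening"])
E
python3 -c "
from gr import *
g([.584,.224,.135])"
```

```text
tcp [0.5806 0.2247 0.2606] d [ 0.0034 -0.0007 -0.1256] rot [ 0.012 -0.007 -0.083] f [-0.2  0.   0.9] q [-0.51  0.68  0.11  1.56 -0.08  0.92 -0.34] 0.4506041147129977
```

>>> {"op": "move_arm", "data": {
  "targets": [
    [[0.006,-0.004,-0.042,0.0015,0,-0.02,0.45],[0.006,-0.004,-0.042,0.0015,0,-0.03,0.45],[0,0,0,0,0,-0.02,0.45],[0,0,0,0,0,0,0.45]]
  ]
}}

```text
clock: 10.8
tool_pos: [0.5832, 0.2284, 0.1924]
eef_rot: [1.0, -0.024, 0.003, -0.003]
contact_force: [-0.1, 0.1, 0.1]
opening: 0.451
```

```bash
python3 - <<'E'
from gr import *
g([.584,.224,.135])
f=[]
for n in("top","scene"):
    p=r.snapshot(n); u=proj(p,[.56,.2,.13])[0].astype(int)
    f.append(cv2.resize(p["frame"][max(0,u[1]-36):u[1]+36,u[0]-44:u[0]+36,::-1] if n=="top" else p["frame"][u[1]-36:u[1]+36,u[0]-54:u[0]+26,::-1],(400,360),interpolation=cv2.INTER_CUBIC))
    print(n,u)
cv2.imwrite("pics/g5.png",np.hstack(f))
E
```

```text
tcp [0.5832 0.2284 0.1924] d [ 0.0008 -0.0044 -0.0574] rot [-0.006  0.005  0.003] f [-0.1  0.1  0.1] q [-0.51  0.76  0.11  1.63 -0.12  0.75 -0.39] 0.4509721826125008
top [226 188]
scene [419 187]
```

View pics/g5.png

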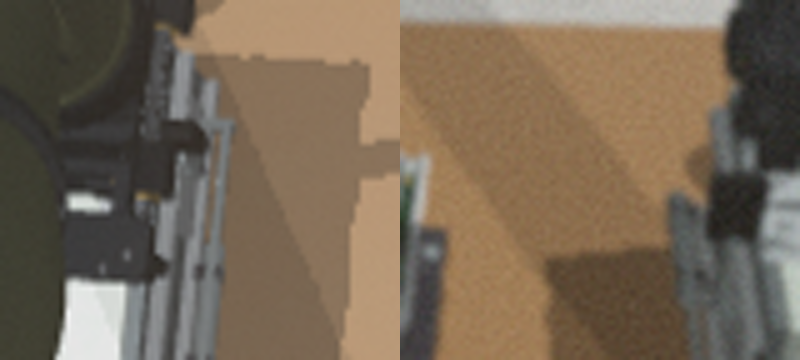

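The grip stands at its shut place (top crop (185,135)), with the hand above it. I'll go down over it.

>>> {"op": "move_arm", "data": {
  "targets": [
    [[0,0,0,0.0005,-0.004,-0.015,0.45],[0,0,0,0,0,-0.015,0.45],[0,0,0,0,0,-0.015,0.45],[0,0,0,0,0,0,0.45]]
  ]
}}

```text
clock: 11.3
tool_pos: [0.5896, 0.2267, 0.1561]
eef_rot: [1.0, -0.024, 0.01, -0.007]
contact_force: [-0.6, 0.5, 0.3]
opening: 0.448
```

```bash
python3 -c "
from gr import *
g([.584,.224,.135])"
```

```text
tcp [0.5896 0.2267 0.1561] d [-0.0056 -0.0027 -0.0211] rot [-0.013  0.021  0.003] f [-0.6  0.5  0.3] q [-0.49  0.81  0.1   1.66 -0.12  0.66 -0.38] 0.44849056666271375
```

>>> {"op": "move_arm", "data": {
  "targets": [
    [[-0.013,0.02,0.003,-0.005,-0.003,-0.008,0.45],[0,0,0,0,0,-0.01,0.45],[0,0,0,0,0,0,0.45]]
  ]
}}

```text
clock: 11.6
tool_pos: [0.5862, 0.2245, 0.1406]
eef_rot: [1.0, -0.022, 0.002, -0.001]
contact_force: [-0.8, 0.5, -0.1]
opening: 0.455
```

```bash
python3 -c "
from gr import *
g([.584,.224,.135])"
```

```text
tcp [0.5862 0.2245 0.1406] d [-0.0022 -0.0005 -0.0056] rot [-0.002  0.004 -0.001] f [-0.8  0.5 -0.1] q [-0.49  0.83  0.1   1.66 -0.12  0.65 -0.37] 0.4546322578516195
```

>>> {"op": "move_arm", "data": {
  "targets": [
    [[0,0,0,-0.002,-0.0005,-0.004,0.45],[0,0,0,0,0,0,0.05],[0,0,0,0,0,0,0.05],[0,0,0,0,0,0,0.05],[0,0,0,0,0,0,0.05]]
  ],
  "force": 40
}}

```text
clock: 12.1
tool_pos: [0.5842, 0.2243, 0.1373]
eef_rot: [1.0, -0.022, 0.002, -0.001]
contact_force: [1.3, 0.3, -1.6]
opening: 0.133
```

```bash
python3 -c "
from gr import *
g([.584,.224,.135])"
```

```text
tcp [0.5842 0.2243 0.1373] d [-0.0002 -0.0003 -0.0023] rot [-0.002  0.005 -0.001] f [ 1.3  0.3 -1.6] q [-0.49  0.83  0.1   1.67 -0.12  0.64 -0.37] 0.13330135188450265
```

>>> {"op": "move_arm", "data": {
  "targets": [
    [[0,0,0,-0.007,0.0003,0,0.05],[0,0,0,-0.007,0.0003,0,0.05],[0,0,0,-0.006,0.0003,0,0.05],[0,0,0,0,0,0,0.05]]
  ]
}}

```text
clock: 12.5
tool_pos: [0.5712, 0.2248, 0.1373]
eef_rot: [1.0, -0.023, 0.011, -0.002]
contact_force: [6.2, -0.0, -5.4]
opening: 0.133
```

```bash
python3 -c "
from gr import *
g([.554,.2257,.137])"
```

```text
tcp [0.5712 0.2248 0.1373] d [-0.0172  0.0009 -0.0003] rot [-0.004  0.022  0.   ] f [ 6.2 -0.  -5.4] q [-0.51  0.81  0.1   1.73 -0.12  0.58 -0.38] 0.1332280940998463
```

>>> {"op": "move_arm", "data": {
  "targets": [
    [[0,0.01,0,-0.008,0.0003,0,0.05],[0,0.01,0,-0.008,0.0003,0,0.05],[0,0,0,0,0,0,0.05]]
  ]
}}

```text
clock: 12.8
tool_pos: [0.563, 0.2252, 0.1373]
eef_rot: [1.0, -0.023, 0.01, -0.003]
contact_force: [8.1, 0.8, -7.7]
opening: 0.135
```

```bash
python3 -c "
from gr import *
g([.554,.2257,.137])"
```

```text
tcp [0.563  0.2252 0.1373] d [-0.009   0.0005 -0.0003] rot [-0.006  0.02   0.002] f [ 8.1  0.8 -7.7] q [-0.51  0.81  0.1   1.75 -0.13  0.57 -0.39] 0.13463160414875125
```

>>> {"op": "move_arm", "data": {
  "targets": [
    [[0,0.01,0,-0.008,0.0003,-0.001,0.05],[0,0.005,0,-0.007,0.0003,0,0.05],[0,0,0,-0.003,0,0,0.05],[0,0,0,-0.003,0,0,0.05]]
  ]
}}

```text
clock: 13.2
tool_pos: [0.5561, 0.2254, 0.1373]
eef_rot: [1.0, -0.025, 0.018, -0.005]
contact_force: [9.3, 0.7, -9.2]
opening: 0.136
```

```bash
python3 -c "
from gr import *
g([.554,.2257,.137])"
```

```text
tcp [0.5561 0.2254 0.1373] d [-0.0021  0.0003 -0.0003] rot [-0.01   0.035  0.004] f [ 9.3  0.7 -9.2] q [-0.52  0.8   0.1   1.78 -0.13  0.53 -0.39] 0.13567612539659638
```

>>> {"op": "move_arm", "data": {
  "targets": [
    [[0,0.01,0,-0.005,0.0003,0,0.05],[0,0.01,0,-0.005,0,0,0.05],[0,0,0,-0.003,0,0,0.05],[0,0,0,-0.003,0,0,0.05]]
  ]
}}

```text
clock: 13.6
tool_pos: [0.5536, 0.2256, 0.1373]
eef_rot: [0.999, -0.025, 0.022, -0.007]
contact_force: [9.5, 0.7, -8.7]
opening: 0.136
```

```bash
python3 - <<'E'
from gr import *
g([.554,.2257,.137])
f=[]
for n in("top","scene"):
    p=r.snapshot(n); u=proj(p,[.55,.15,.11])[0].astype(int)
    f.append(cv2.resize(p["frame"][u[1]-36:u[1]+36,u[0]-40:u[0]+40,::-1],(400,360),interpolation=cv2.INTER_CUBIC))
g([.554,.2257,.137])
cv2.imwrite("pics/g6.png",np.hstack(f))
E
```

```text
tcp [0.5536 0.2256 0.1373] d [ 0.0004  0.0001 -0.0003] rot [-0.013  0.044  0.005] f [ 9.5  0.7 -8.7] q [-0.53  0.79  0.1   1.8  -0.13  0.51 -0.4 ] 0.13619700646952076
tcp [0.5535 0.2256 0.1373] d [ 0.0005  0.0001 -0.0003] rot [-0.013  0.044  0.005] f [10.1  0.6 -8.8] q [-0.53  0.79  0.1   1.8  -0.13  0.51 -0.4 ] 0.13409419440975798
```

View pics/g6.png

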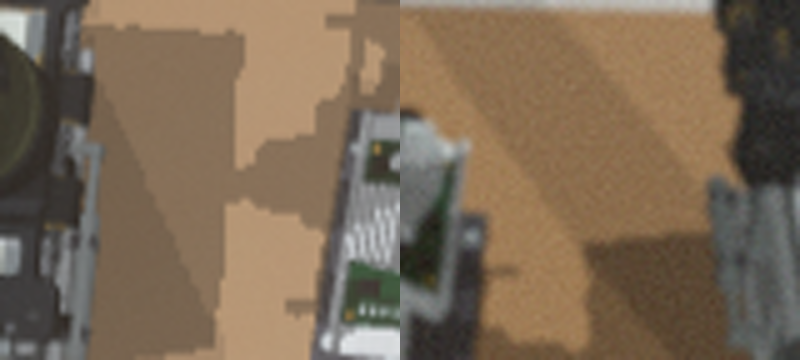

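```bash
python3 - <<'E'
from gr import *
p=r.snapshot("top")
c=[proj(p,S+X*x+Y*y+N*.0024)[0] for x,y in((.05,-.032),(.05,.032),(-.05,.032),(-.05,-.032))]
u=proj(p,S)[0]; x0,y0=int(u[0])-33,int(u[1])-35; F=9
im=cv2.resize(p["frame"][y0:y0+66,x0:x0+66,::-1],None,fx=F,fy=F,interpolation=cv2.INTER_CUBIC)
im=np.ascontiguousarray(im)
cv2.polylines(im,[(((np.array(c)-[x0,y0])+.5)*F).astype(int)],True,(0,0,255),1)
cv2.imwrite("pics/g7.png",im)
for i in range(3): r.snapshot("scene")
g([.554,.2257,.137])
E
```

```text
tcp [0.5535 0.2256 0.1373] d [ 0.0005  0.0001 -0.0003] rot [-0.013  0.043  0.005] f [ 9.6  0.7 -8.9] q [-0.53  0.79  0.1   1.8  -0.13  0.51 -0.4 ] 0.13693470335321659
```

View pics/g7.png

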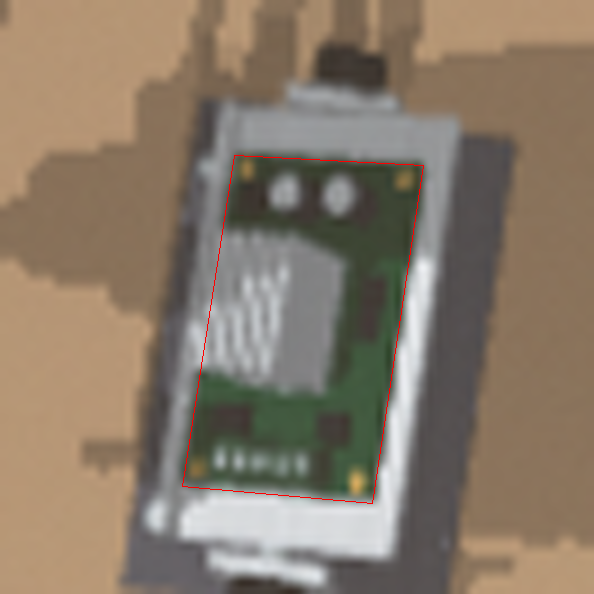

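The board matches the predicted seated outline, centred and against the ledge. The hand holds the shutter steady at about 10 N. Handing in.

```bash
python3 - <<'E'
from gr import *
print(r.finish_job()); g([.554,.2257,.137])
E
```

```text
the job is handed in; nothing more can be done
None
the job is handed in; nothing more can be done
```

I took the green board with the finned heat sink by its sink and set it on the sloped plate, component side up. I slid it against the ledge, let go and backed off along the plate's normal. Then I gripped the lamp's shutter grip and pulled it to half open, and handed in with the hand still holding it. The job was handed in at about 14 s of the 48 s allowed; no verdict is reported.

**Board:** in the last top picture its outline matches the computed seated outline to about 1–2 mm, centred, flat and parallel to the ledge.

**Shutter:** the hand moved the grip about 30.7 mm from shut. The spring force read 9.5–10.1 N (10 N expected at half), and the hand's position did not change over the last 0.25 s. I could not read the pointer against the half mark, because the hand covered it. The half-open position therefore rests on the hand's travel and the spring force.

**Other readings:**
- **Downward force:** while holding the shutter, the hand also showed an unexplained downward force of about 9 N.
- **Tilt:** the hand was tilted about 2.5° while holding the shutter.
- **Other objects:** I did not re-measure the other boards and bench items at the end. The hand's path kept clear of them, and no force reading suggested it touched one.

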